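Zero the bench photometer with the blank vial and hold its recessed key

TASK

Zero the photometer on its blank: stand the red-capped vial in the round well, all the way down and upright throughout, and swing the black light lid fully shut over it. With the lid shut, and never while it is open, use the blue-handled stylus from the wooden block to reach through the orange-ringed hole and hold the recessed red key fully down, leaving the two black-capped vials and the dish where they stand. Finish while still gripping the stylus and holding the key down with it: nothing is put down or let go at the end.

Things in the scene. Friction and masses are not known exactly. Their poses are not given: they have to be found in the camera images.
- photometer: Bench photometer, fixed on the worktable: white and grey case, 203 mm long (x), 110 mm wide (y). Origin under its middle, at table level. x axis: from the sloping console (display and three keys at the -x end, not used) to the lid's hinge; y to the left seen along x; z up. The flat grey deck, 45 mm above the table, from x = -30 to +90 mm, carries the well, the lid and the orange-ringed hole.
- well_mouth (a point): Centre of the round well's mouth, level with the deck, at x = +38, y = 0 mm of the photometer. The well is 27 mm in diameter and 28 mm deep with a flat floor; a vial standing in it sticks out 26 mm above the deck. A flat black ring (40 mm outside, 1.5 mm high) lies round the mouth. Axes as the photometer.
- lid_hinge (a point): Middle of the lid's hinge axis, which runs along the photometer's y axis: 32 mm behind the well's centre (photometer x = +70 mm), 46.5 mm above the table.
- light_lid (a joint): Angle of the light lid, rad: 0 = shut, 1.75 to 2.0 at the start (tipped back behind the well, a little past upright), 2.05 = stop. A stiff friction hinge (about 0.03 N m) keeps the lid where it is left, so it must be pushed all the way down; about 1 N at its top does that.
- lid_top (a point): Centre of the lid's flat outer end face (its top when shut, then 79.5 mm above the table). The lid is a black round cup, 57 mm in diameter, 33 mm deep, with a 20 mm wide thumb tab on the rim opposite the hinge, 68 mm from the hinge axis. At lid angle q this point lies at x = -32 cos q + 33 sin q, z = 32 sin q + 33 cos q from the hinge axis (mm, photometer axes).
- key_hole (a point): Centre of the aperture's mouth: an orange ring on the deck (19 mm outside, 2 mm high, so 47 mm above the table) round a vertical hole of 11 mm diameter, at x = -14, y = +22 mm of the photometer. The top of the red key lies in this hole, 14 mm below this point. Axes as the photometer.
- zero_key (a joint): Travel of the red key, m: 0 = up, 0.004 = fully down. A spring pushes back with 0.8 N at first and 4 N fully down.
- tool_block: Block of light wood, fixed on the worktable, 40 x 90 x 66 mm (x, y, z) with three round holes in a row along its y axis, 28 mm apart. Origin: under its centre, at table level. The stylus stands in the middle hole; the other two are empty.
- stylus_grip (a point): Grip point on the axis of the upright stylus (about 30 g): middle of its blue round handle (10 mm diameter, from 34 mm below to 34 mm above), 100 mm above the tip. A dark 16 mm collar, 34 to 40 mm below it, rests on the block's top. Below it a steel shaft, 5 mm in diameter, 60 mm long, stands in the hole: lift straight up 65 mm to free it. z axis = its own axis, up.
- stylus_tip (a point): Blunt tip of the steel shaft of the stylus, 100 mm below the grip point on its axis (6 mm above the table while it stands in the block).
- vial_red_mid (a point): The blank: red-capped screw vial, 23 mm diameter, 54 mm tall, about 15 g, standing upright on the worktable; this point is its centre, 27 mm above its foot; z axis = its own axis. The red cap is its top 10 mm.
- vial_black_1_mid (a point): Bystander: black-capped screw vial, 23 mm diameter, 54 mm tall, about 15 g, standing upright on the worktable; this point is its centre, 27 mm above its foot; z axis = its own axis.
- vial_black_2_mid (a point): Bystander: black-capped screw vial, 23 mm diameter, 54 mm tall, about 15 g, standing upright on the worktable; this point is its centre, 27 mm above its foot; z axis = its own axis.
- petri_mid (a point): Bystander: clear round dish with lid, 64 mm in diameter, 16 mm high, flat on the worktable; this point is its centre, 8 mm up.

How it is judged:
By the outcome, as a careful person would: the job done as asked, in the order asked, and still so for the second after the job is handed in, while the arm keeps its last pose, push and grip.
It also fails if it takes over 61 s, if anything falls off the work surface, if the arm or the gripper's body presses on something with over 40 N, if the wrist force passes 120 N, or if a joint passes its speed limit or range.

ROBOT

A 6-joint arm with a two-finger parallel gripper is mounted at the origin on the work surface; the furniture and walls round the work are solid. World frame = base frame: x ahead of the robot, y to its left, z up, the work surface at z = 0. Lengths are in m, angles in rad, forces in N, time in s.
With the tool pointing down it reaches from about 0.225 to 0.875 m from the base axis. Payload 3.4 kg.
Tool frame: the origin (TCP) lies at the very end of the fingers, on their centre line; the grasp point (between the pads) lies 19 mm behind it; z points along the fingers, y is the direction in which the jaws open and shut (so a half turn about z gives the same grasp; the last joint's range is limited). The gripper opens to 85 mm and grips with 20 to 120 N. Pads are 22 mm wide; open, the fingers measure 114 mm over their backs; the gripper's body (76 mm by 85 mm) begins 54 mm behind the grasp point. The pads swing forward as they close: fully open they stand 13 mm farther back than shut.
Start: joints at [-1.388, 0.276, 1.505, -0, 1.361, -0.121], TCP at [0.172, -0.549, 0.231] pointing down, gripper open.
Joint ranges: [-2.89, 2.89], [-0.75, 2.08], [0.22, 2.7], [-1.18, 4.32], [0.11, 2.71], [-2.7, 2.7]. Speed limits (rad/s): [2.57, 2.57, 3.14, 3.14, 3.14, 3.14].

INTERFACE

Orientations are given as a unit quaternion [w, x, y, z].
In Python, from rig import get_state, get_image, camera_model, sign_off gives the robot as it stands. The module is installed in compiled form; this text tells all that it offers.
- The arm moves only by the tool drive_tool, never from a script. Its argument "motion" is text: rows parted by semicolons, each of 7 numbers parted by spaces: the turn, a rotation vector about the tool's x, y, z in degrees, then the shift along the tool's x, y, z in m, then the opening in per cent of the stroke, from 0 (shut) to 100 (fully open). In form: wx wy wz tx ty tz hand; .... A call has 1 to 12 rows; each row shifts and turns the pose as measured when the row begins, along the tool's axes as they then stand; what a row does not reach is not made up. A row lasts 1/8 s, in which the tool goes at most 62.5 mm and 10.7 degrees, less where a joint would pass 70% of its speed; a pose out of reach is approached as far as the arm can. A call is refused whole if a number of a shift passes 0.0625 or a number of a turn 10.7, either way. A call with a gripper value outside its range is refused whole. The fingers move at their own pace and stop on an object; "newtons" is the grip in N (left out, the last holds). Time passes only in rows, so rows that do not move let the fingers close. It gives the time, the measured TCP pose, the force and the opening at its end, in the units of the state.
- get_state(): the state, without advancing time (a new reading comes with each control period).
- get_image(name): name is "scene" or "top"; returns (picture, depth): 480x640x3 uint8, red, green, blue; 480x640 float32, m along the optical axis (not along the pixel's ray), 0 where there is no reading.
- camera_model(name): a dict with "camera_matrix" (3x3 intrinsics, pixels), "cam_to_world" (4x4, takes a point from camera to world coordinates). Camera axes: x right, y up, looking along -z (the intrinsics and any distortion apply to the point x, -y, -z); pixel columns grow to the right and rows downward; lengths in m; the calibration is good to about 2 mm. A picture is of the moment at which its call begins. camera_model takes no time and is no camera call.
- sign_off(): hands the job in, once; it reports no verdict.
The state is a dict: "clock": time; "qpos": joint angles; "qd": joint speeds; "effort": joint torques, N m; "position": TCP position; "ee_rot": TCP orientation; "contact_force": force on the tool from outside, world axes, zero at the start; "moment": the same for the moment, N m; "width": finger opening in m.
Only numpy, scipy, OpenCV 4.12 (cv2) and the standard library are available. Lean on these libraries where they do the work, as an engineer would, in place of code of your own. Each camera call takes 0.05 s, during which the arm holds its last target.

## Working session

There is one attempt and no reset: what is moved stays moved. The work goes in short steps, Python scripts to look and compute and a tool call to move; the robot and the scene stay as the last step left them, time stands still between calls to the robot, and variables do not carry over. Pictures are saved under pics/ and viewed, and the job is handed in when it is done.

Besides the shell and the picture viewer there is one more tool, called after "Emit:" in YAML: its name, and indented under it one key for each argument. drive_tool: Moves the arm, as the interface text tells. Its arguments: {"type":"object","properties":{"motion":{"type":"string"},"newtons":{"type":"number"}},"required":["motion"]}

```bash
mkdir -p pics; ls
python3 - <<'E'
from rig import *
import cv2,numpy as np
print(get_state())
for n in("scene","top"):
    p,d=get_image(n); cv2.imwrite(f"pics/{n}0.png",p[:,:,::-1]); np.savez(f"{n}0.npz",p=p,d=d)
    m=camera_model(n); print(n,m)
E
```

```text
pics
{'clock': 0.0, 'qpos': array([-1.38800820e+00,  2.76618216e-01,  1.50613566e+00, -3.48912766e-06,
        1.36071876e+00, -1.20985078e-01]), 'qd': array([ 0.00082088, -0.00098368,  0.00148391,  0.00099483,  0.00107201,
        0.00054978]), 'effort': array([ 4.65169542e-04, -4.16765249e+01, -2.45801729e+01,  7.33752336e-05,
        1.08628583e-02,  1.00577125e-06]), 'position': array([ 0.17189952, -0.54814309,  0.23042548]), 'ee_rot': array([-9.39489963e-04,  9.88486896e-01,  1.51303578e-01, -3.07475977e-05]), 'contact_force': array([ 0.01956875,  0.37611575, -0.90224682]), 'moment': array([-0.04662201,  0.00983889,  0.02568646]), 'width': 0.08570103675262877}
scene {'camera_matrix': array([[572.42077499,   0.        , 317.80026525],
       [  0.        , 572.42077499, 234.9429743 ],
       [  0.        ,   0.        ,   1.        ]]), 'cam_to_world': array([[ 0.65866956,  0.50706339, -0.55591468, -0.12241714],
       [-0.75241944,  0.43954539, -0.49057602, -0.63300855],
       [-0.0044034 ,  0.74140851,  0.67103952,  0.8926968 ],
       [ 0.        ,  0.        ,  0.        ,  1.        ]])}
top {'camera_matrix': array([[523.120377  ,   0.        , 326.29795637],
       [  0.        , 523.120377  , 242.1254207 ],
       [  0.        ,   0.        ,   1.        ]]), 'cam_to_world': array([[-0.02653784,  0.98597896, -0.16474596,  0.3958341 ],
       [-0.9995278 , -0.02872542, -0.01090981, -0.02543906],
       [-0.01548924,  0.16437864,  0.98627569,  1.09334938],
       [ 0.        ,  0.        ,  0.        ,  1.        ]])}
```

View pics/scene0.png

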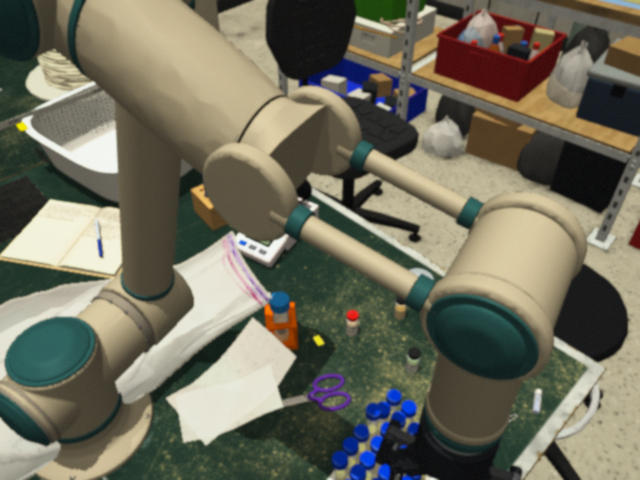

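View pics/top0.png

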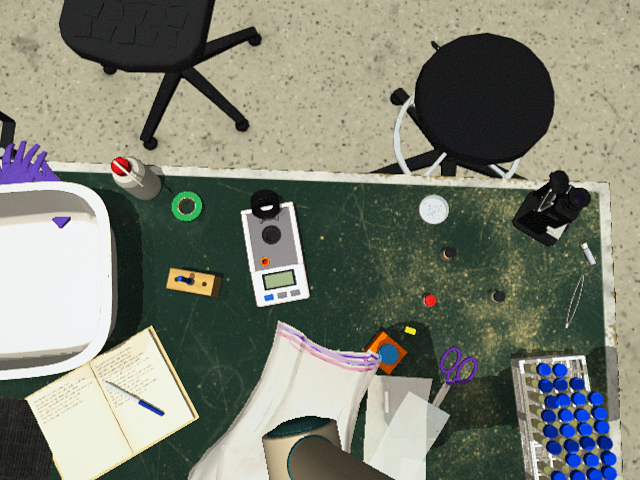

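The top view shows the photometer around (275,255) with its lid tipped back at (265,203) and the well at (271,235). The orange ring is at (265,262), the block at (195,282) and the red vial at (430,300). The black vials are at (450,253) and (499,296), and the dish is at (433,209). I'll zoom in to measure.

```bash
cat > h.py <<'E'
import numpy as np,cv2
from rig import *
def ray(n,u,v):
    m=camera_model(n);K=m['camera_matrix'];T=m['cam_to_world']
    d=np.array([(u-K[0,2])/K[0,0],-(v-K[1,2])/K[1,1],-1.]);
    return T[:3,3],T[:3,:3]@d
def plane(n,u,v,z):
    o,d=ray(n,u,v); return o+d*(z-o[2])/d[2]
def proj(n,P):
    m=camera_model(n);K=m['camera_matrix'];T=m['cam_to_world']
    c=T[:3,:3].T@(np.asarray(P)-T[:3,3]); return K[0,2]+K[0,0]*c[0]/-c[2],K[1,2]+K[1,1]*c[1]/c[2]
def cent(mask,x0,y0,x1,y1):
    s=np.zeros_like(mask);s[y0:y1,x0:x1]=mask[y0:y1,x0:x1]
    n,l,st,c=cv2.connectedComponentsWithStats(s.astype(np.uint8))
    if n<2:return None
    i=1+np.argmax(st[1:,4]);return c[i],st[i,4]
E
python3 - <<'E'
from h import *
z=np.load('top0.npz');p=z['p']
a=p[180:320,150:320]; b=p[190:320,400:530]
a=cv2.resize(a,None,fx=4.5,fy=4.2,interpolation=cv2.INTER_CUBIC)
b=cv2.resize(b,None,fx=4,fy=4,interpolation=cv2.INTER_CUBIC)
cv2.imwrite('pics/a.png',a[:,:,::-1]);cv2.imwrite('pics/b.png',b[:,:,::-1])
s=np.load('scene0.npz')['p']
cv2.imwrite('pics/c.png',cv2.resize(s[170:390,180:440],None,fx=2.7,fy=2.7,interpolation=cv2.INTER_CUBIC)[:,:,::-1])
E
```

```text
(no output)
```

View pics/a.png

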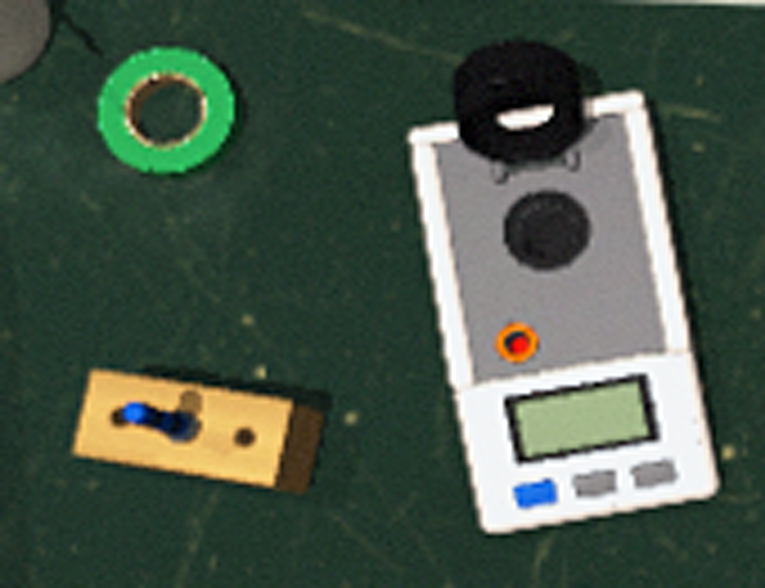

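View pics/b.png

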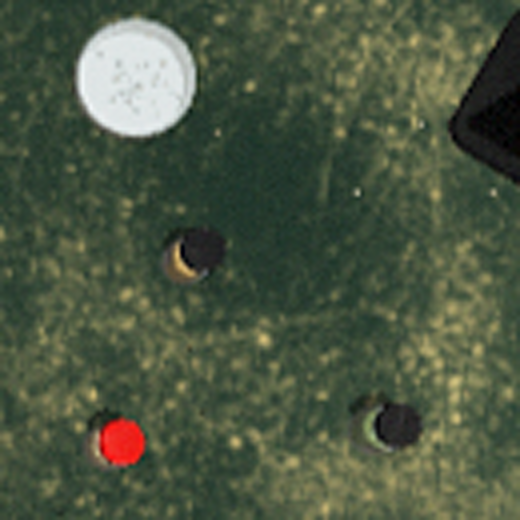

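View pics/c.png

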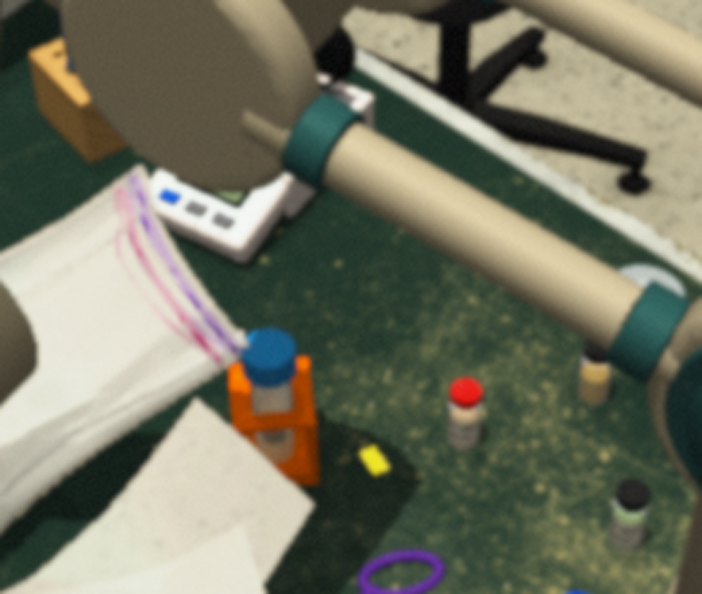

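Run:
```python
from h import *
z=np.load('top0.npz');p=z['p'];d=z['d'];h=cv2.cvtColor(p,cv2.COLOR_RGB2HSV);H,S,V=h[...,0],h[...,1],h[...,2]
np.set_printoptions(precision=4,suppress=True)
red=((H<6)|(H>174))&(S>170)&(V>130)
c,n=cent(red,415,285,445,315);print('redcap',c,n,plane('top',*c,.054))
for b in((440,240,465,265),(488,286,512,306)):
    m=(V<45)&(S<140); c,n=cent(m,*b);print('blk',c,n,plane('top',*c,.054))
orr=(H>7)&(H<20)&(S>180)&(V>150)
c,n=cent(orr|red,255,252,275,272);print('orange',c,n,plane('top',*c,.047)); hole=plane('top',*c,.047)
m=(V<75)&(S<90);c,n=cent(m,258,222,285,247);print('well',c,n,plane('top',*c,.0465)); well=plane('top',*c,.0465)
m=(V>120)&(S<50);c,n=cent(m,415,190,452,226);print('dish',c,n,plane('top',*c,.016))
blue=(H>100)&(H<125)&(S>150)&(V>60)
c,n=cent(blue,170,265,200,292);print('blue',c,n)
ys,xs=np.where(blue[265:292,170:200]);print(xs.min()+170,xs.max()+170,ys.min()+265,ys.max()+265)
wood=(H>10)&(H<25)&(S>80)&(V>150)
s=np.zeros_like(wood,np.uint8);s[260:305,160:228]=wood[260:305,160:228]
cn,_=cv2.findContours(s,0,2);cn=max(cn,key=cv2.contourArea)
r=cv2.minAreaRect(cn);print(r)
q=np.array([plane('top',*k,.066) for k in cv2.boxPoints(r)]);print(q,q.mean(0))
print([np.linalg.norm(q[i]-q[(i+1)%4]) for i in range(4)])
# yaw from well->hole : local diff (-52,+22)
v=hole-well; yaw=np.arctan2(v[1],v[0])-np.arctan2(22,-52);print('yaw',np.degrees(yaw),np.linalg.norm(v[:2]))
# white case contour
w=(V>185)&(S<40); s=np.zeros_like(w,np.uint8);s[195:310,238:316]=w[195:310,238:316]
cn,_=cv2.findContours(s,0,2);cn=max(cn,key=cv2.contourArea);r=cv2.minAreaRect(cn);print(r,cv2.boxPoints(r))
# depth checks
for u,v in((430,300),(271,235),(258,240),(290,245),(350,240),(186,279),(180,283),(210,285)):
    o,dd=ray('top',u,v);print(u,v,o+dd*d[v,u])
```

```text
redcap [430.1058 300.0288] 104 [ 0.4478 -0.2155  0.054 ]
blk [449.6095 251.3333] 105 [ 0.5436 -0.2601  0.054 ]
blk [498.6216 295.5946] 74 [ 0.4528 -0.3506  0.054 ]
orange [264.4694 261.2653] 49 [0.5351 0.112  0.047 ]
well [270.9345 234.3673] 275 [0.59   0.0985 0.0465]
dish [433.5227 208.9233] 704 [ 0.64   -0.2409  0.016 ]
blue [179.7727 277.9545] 22
177 191 276 282
((190.16238403320312, 281.4412841796875), (45.44824981689453, 20.775121688842773), 9.865806579589844)
[[0.4854 0.3044 0.066 ]
 [0.5258 0.2983 0.066 ]
 [0.5078 0.209  0.066 ]
 [0.4676 0.2156 0.066 ]] [0.4967 0.2568 0.066 ]
[np.float64(0.04089717228483173), np.float64(0.09107301719373921), np.float64(0.040718654679946606), np.float64(0.09048923996025723)]
yaw 9.104771781148711 0.0565623292299725
((274.3439636230469, 254.11578369140625), (97.8990707397461, 53.815521240234375), 79.99201965332031) [[239.3389 210.5873]
 [292.3356 201.2349]
 [309.349  297.6443]
 [256.3524 306.9966]]
430 300 [ 0.4479 -0.2157  0.0519]
271 235 [0.5938 0.1016 0.019 ]
258 240 [0.5794 0.1251 0.0451]
290 245 [0.5668 0.0599 0.0474]
350 240 [ 0.581  -0.0636  0.0032]
186 279 [0.4971 0.2527 0.1098]
180 283 [0.4938 0.276  0.0689]
210 285 [0.4882 0.2167 0.0689]
```

```bash
cat >> h.py <<'E'
np.set_printoptions(precision=4,suppress=True)
from scipy.spatial.transform import Rotation as R
def Rt(s=None):
    s=s or get_state();q=s['ee_rot'];return R.from_quat([q[1],q[2],q[3],q[0]])
def togo(P,yaw):
    "turn (deg, tool) and shift in axes AFTER the turn to reach TCP P with tool x at world yaw(deg), z down"
    s=get_state();Rc=Rt(s);y=np.radians(yaw)
    Rd=R.from_matrix(np.array([[np.cos(y),np.sin(y),0],[np.sin(y),-np.cos(y),0],[0,0,-1]]))
    d=np.asarray(P)-s['position']
    print('t',round(s['clock'],2),'pos',s['position'],'turn',np.degrees((Rc.inv()*Rd).as_rotvec()),'shift',Rd.inv().apply(d),'F',s['contact_force'],'w',round(s['width'],4))
E
python3 - <<'E'
from h import *
for a,b in (((241.3,211.7),(251.1,271.7)),((292.3,202),(303.5,263.5))):
    A=plane('top',*a,.045);B=plane('top',*b,.045);v=A-B;print(A,B,np.degrees(np.arctan2(v[1],v[0])))
togo([.448,-.2155,.13],9.3)
E
```

```text
[0.6395 0.1593 0.045 ] [0.5149 0.1394 0.045 ] 9.05130014502974
[0.6568 0.054  0.045 ] [0.5285 0.0333 0.045 ] 9.132318800390022
t 0.1 pos [ 0.1719 -0.5482  0.2305] turn [-0.0962 -0.0045  8.1037] shift [ 0.3262 -0.2837  0.1005] F [0.2838 0.3872 0.3854] w 0.0856
```

Emit:
drive_tool:
  motion: "0 0 8.3 0 0 0 60; 0 0 0 0.042 -0.036 0 60; 0 0 0 0.042 -0.036 0 60; 0 0 0 0.042 -0.036 0 60; 0 0 0 0.042 -0.036 0 60; 0 0 0 0.042 -0.036 0.015 60; 0 0 0 0.042 -0.036 0.025 60; 0 0 0 0.042 -0.036 0.03 60; 0 0 0 0.03 -0.03 0.03 60; 0 0 0 0 0 0 60"
  newtons: 30

```text
clock: 1.35
position: [0.4554, -0.212, 0.126]
ee_rot: [-0.002, 0.997, 0.075, -0.0]
contact_force: [0.1, -1.4, -0.6]
width: 0.0512
```

Run:
```python
from h import *
togo([.448,-.2155,.11],9.1)
p,d=get_image('scene');np.savez('s1.npz',p=p,d=d);cv2.imwrite('pics/s1.png',p[:,:,::-1])
p,d=get_image('top');np.savez('t1.npz',p=p,d=d);cv2.imwrite('pics/t1.png',p[:,:,::-1])
```

```text
t 1.35 pos [ 0.4554 -0.212   0.126 ] turn [-0.2135  0.0012 -0.4922] shift [-0.0078  0.0023  0.016 ] F [ 0.0859 -1.3788 -0.6388] w 0.0512
```

View pics/s1.png

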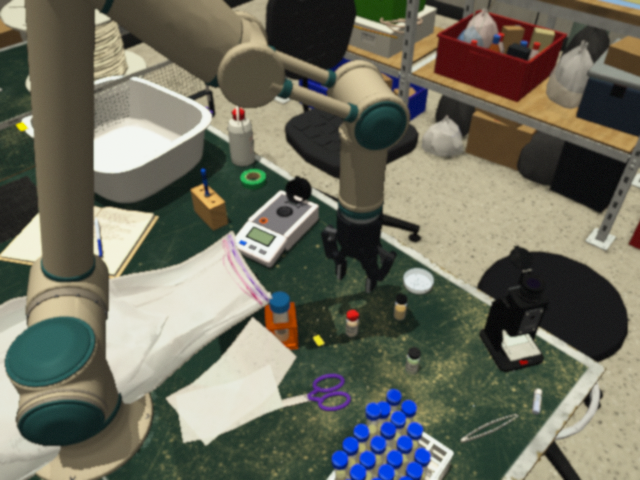

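View pics/t1.png

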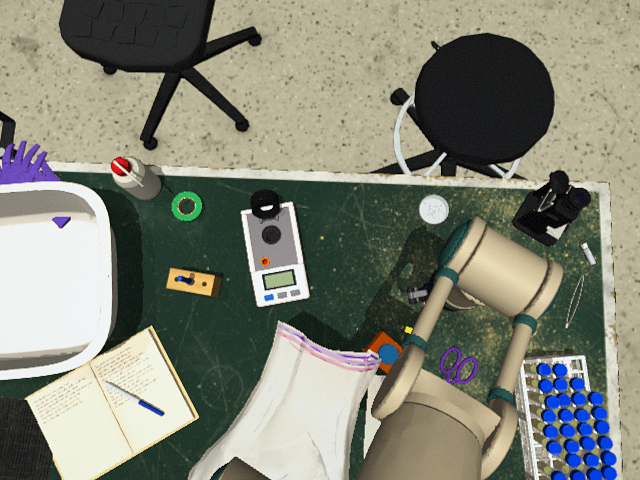

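The scene view is now clear of the arm. It shows the red vial at (352,323), the photometer at (280,225), the stylus at (205,185) and the gripper near (358,265). I'll cross-check the positions against this second view.

Run:
```python
from h import *
p=np.load('s1.npz')['p'];h=cv2.cvtColor(p,cv2.COLOR_RGB2HSV);H,S,V=h[...,0],h[...,1],h[...,2]
red=((H<6)|(H>174))&(S>150)&(V>110)
c,n=cent(red,340,300,365,335);print('redcap',c,n,plane('scene',*c,.0495))
orr=((H<22)|(H>174))&(S>140)&(V>110)
c,n=cent(orr,250,205,275,235);print('orange',c,n,plane('scene',*c,.046))
m=(V<75)&(S<90);c,n=cent(m,272,200,302,222);print('well',c,n,plane('scene',*c,.0465))
blue=(H>100)&(H<125)&(S>150)&(V>50)
ys,xs=np.where(blue[160:200,190:220]);print('blue',xs.mean()+190,ys.mean()+160,len(xs),plane('scene',xs.mean()+190,ys.mean()+160,.106))
cv2.imwrite('pics/d.png',cv2.resize(p[160:280,180:330],None,fx=5,fy=5,interpolation=cv2.INTER_CUBIC)[:,:,::-1])
for nm,P in(('cap',[.448,-.2155,.054]),('mid',[.448,-.2155,.027]),('well',[.59,.0985,.0465]),('hole',[.535,.112,.047]),('sty',[.4967,.2568,.140]),('sty',[.4967,.2568,.072]),('collar',[.4967,.2568,.066])):print(nm,np.array(proj('scene',P)),np.array(proj('top',P)))
```

```text
redcap [352.0417 313.8854] 96 [ 0.4503 -0.2134  0.0495]
orange [263.0588 220.2941] 34 [0.5349 0.1125 0.046 ]
well [284.3182 211.3409] 132 [0.5891 0.0975 0.0465]
blue 203.5151515151515 175.21212121212122 66 [0.511  0.2783 0.106 ]
cap [352.243  313.6066] [430.0926 299.9101]
mid [351.7388 322.7044] [427.6875 300.65  ]
well [284.293  210.9708] [270.9251 234.3688]
hole [263.2167 220.0376] [264.4692 261.3043]
sty [202.7621 169.5055] [179.1558 277.7459]
sty [206.8335 193.4237] [189.3009 281.1133]
collar [207.1794 195.4556] [190.1329 281.3894]
```

View pics/d.png

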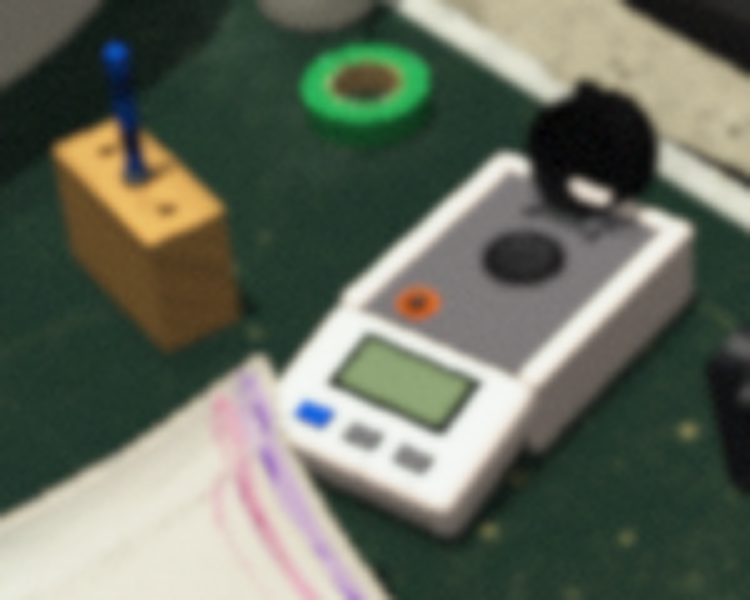

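Emit:
drive_tool:
  motion: "-0.2 0 -0.5 -0.0075 0.002 0.015 60; 0 0 0 0 0 0 60"

```text
clock: 1.7
position: [0.4489, -0.2216, 0.115]
ee_rot: [0.004, 0.997, 0.077, 0.003]
contact_force: [0.6, -0.5, -0.4]
width: 0.0518
```

Run:
```python
from h import *
togo([.448,-.2155,.034],9.1)
```

```text
t 1.7 pos [ 0.4489 -0.2216  0.115 ] turn [ 0.4655 -0.3047 -0.2762] shift [ 0.0001 -0.0061  0.081 ] F [ 0.6017 -0.4685 -0.4486] w 0.0518
```

Emit:
drive_tool:
  motion: "0 0 0 0 0 0 60; 0 0 0 0 0 0 60"

```text
clock: 1.95
position: [0.4496, -0.224, 0.1171]
ee_rot: [0.005, 0.997, 0.075, 0.005]
contact_force: [-0.4, 0.4, -0.2]
width: 0.051
```

Run:
```python
from h import *
togo([.448,-.2155,.034],9.1);print(get_state()['qd'])
```

```text
t 1.95 pos [ 0.4496 -0.224   0.1171] turn [ 0.644  -0.4821 -0.451 ] shift [-0.0003 -0.0086  0.0831] F [-0.3994  0.3671 -0.2029] w 0.051
[-0.0092 -0.0069 -0.0116  0.0023  0.0012  0.0006]
```

Emit:
drive_tool:
  motion: "0.6 -0.5 -0.4 0 -0.008 0.012 60; 0 0 0 0 0 0.01 60; 0 0 0 0 0 0 60; 0 0 0 0 0 0 60"

```text
clock: 2.45
position: [0.4487, -0.2157, 0.0937]
ee_rot: [0.0, 0.997, 0.079, -0.0]
contact_force: [-0.3, -0.1, 0.3]
width: 0.051
```

Run:
```python
from h import *
togo([.448,-.2155,.034],9.1);print(get_state()['qd'])
```

```text
t 2.45 pos [ 0.4487 -0.2157  0.0937] turn [ 0.0079  0.035  -0.0243] shift [-0.0007 -0.0003  0.0597] F [-0.2982 -0.1452  0.3225] w 0.051
[-0.0003  0.0058  0.0056 -0.0007 -0.0034 -0.0003]
```

Well aligned. I'll descend and grip.

Emit:
drive_tool:
  motion: "0 0 0 -0.0005 0 0.02 60; 0 0 0 0 0 0.02 60; 0 0 0 0 0 0.014 60; 0 0 0 0 0 0.003 60; 0 0 0 0 0 0 60"

```text
clock: 3.08
position: [0.45, -0.2168, 0.0363]
ee_rot: [0.001, 0.997, 0.079, 0.001]
contact_force: [0.6, -0.2, 0.0]
width: 0.0511
```

Run:
```python
from h import *
togo([.448,-.2155,.034],9.1);print(get_state()['qd'])
```

```text
t 3.08 pos [ 0.45   -0.2168  0.0363] turn [ 0.1619 -0.1247  0.0064] shift [-0.0017 -0.0016  0.0023] F [ 0.6195 -0.1879  0.0109] w 0.0511
[-0.0004 -0.002  -0.0039 -0.0009  0.0004  0.0001]
```

Emit:
drive_tool:
  motion: "0.1 -0.1 0 -0.0017 -0.0016 0.0023 60; 0 0 0 0 0 0 50; 0 0 0 0 0 0 20; 0 0 0 0 0 0 15; 0 0 0 0 0 0 15; 0 0 0 0 0 0 15"
  newtons: 25

```text
clock: 3.82
position: [0.449, -0.2161, 0.0355]
ee_rot: [0.002, 0.997, 0.079, 0.002]
contact_force: [0.4, 0.6, 0.1]
width: 0.0221
```

Run:
```python
from h import *
togo([.448,-.2155,.034],9.1);print(get_state()['qd'])
p,d=get_image('scene');cv2.imwrite('pics/s2.png',cv2.resize(p[220:380,280:440],None,fx=4,fy=3.7,interpolation=cv2.INTER_CUBIC)[:,:,::-1])
```

```text
t 3.83 pos [ 0.449  -0.2161  0.0355] turn [ 0.196  -0.1677  0.0065] shift [-0.0009 -0.0007  0.0015] F [0.3585 0.6311 0.1126] w 0.0221
[ 0.0001 -0.0017 -0.0002  0.0002 -0.0004  0.0004]
```

View pics/s2.png

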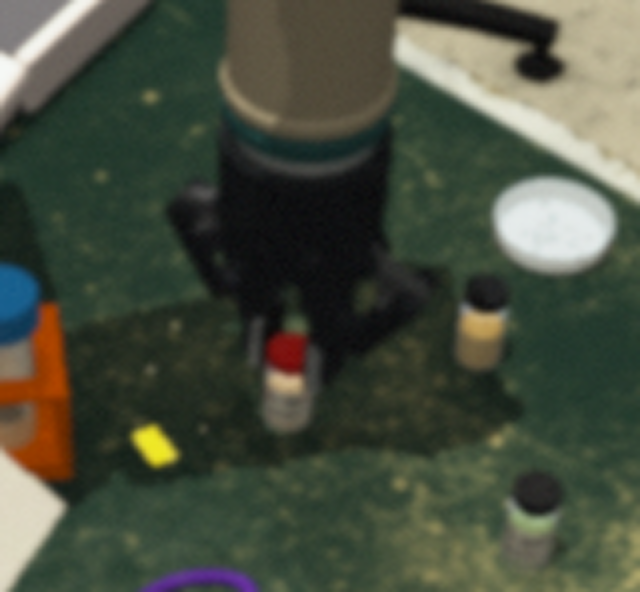

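Emit:
drive_tool:
  motion: "0 0 0 0 0 -0.02 15; 0 0 0 0 0 -0.035 15; 0 0 0 0 0 -0.04 15; 0 0 0 0 0 -0.01 15; 0 0 0 0 0 0 15"
  newtons: 30

```text
clock: 4.5
position: [0.4475, -0.2151, 0.1417]
ee_rot: [0.0, 0.997, 0.079, -0.0]
contact_force: [-0.5, 0.4, -1.3]
width: 0.022
```

Run:
```python
from h import *
togo([.5895,.098,.13],9.1);print(get_state()['qd'])
```

```text
t 4.5 pos [ 0.4475 -0.2151  0.1417] turn [0.0337 0.0074 0.0007] shift [ 0.1897 -0.2867  0.0117] F [-0.4592  0.4146 -1.2826] w 0.022
[ 0.0017  0.0006  0.003  -0.0009 -0.003   0.0012]
```

Emit:
drive_tool:
  motion: "0 0 0 0.01 -0.015 0 15; 0 0 0 0.02 -0.03 0 15; 0 0 0 0.025 -0.038 0 15; 0 0 0 0.025 -0.038 0 15; 0 0 0 0.025 -0.038 0 15; 0 0 0 0.025 -0.038 0 15; 0 0 0 0.025 -0.038 0 15; 0 0 0 0.018 -0.027 0 15; 0 0 0 0.01 -0.015 0 15; 0 0 0 0 0 0 15; 0 0 0 0 0 0 15; 0 0 0 0 0 0 15"

```text
clock: 6.0
position: [0.5794, 0.1062, 0.125]
ee_rot: [-0.004, 0.997, 0.079, -0.015]
contact_force: [0.1, -0.2, -0.4]
width: 0.0213
```

Run:
```python
from h import *
togo([.5895,.098,.11],9.1);print(get_state()['qd'])
```

```text
t 6.0 pos [0.5794 0.1062 0.125 ] turn [-0.6323  1.6333 -0.0515] shift [0.0087 0.0097 0.015 ] F [ 0.0577 -0.1617 -0.4051] w 0.0213
[-0.0083 -0.0012  0.0066 -0.0036  0.0005 -0.0012]
```

Emit:
drive_tool:
  motion: "-0.6 1.6 0 0.0085 0.0095 0 15; 0 0 0 0 0 0 15; 0 0 0 0 0 0 15"

```text
clock: 6.38
position: [0.5897, 0.0951, 0.1253]
ee_rot: [0.0, 0.997, 0.077, 0.001]
contact_force: [-0.7, 0.4, -0.1]
width: 0.0219
```

Run:
```python
from h import *
togo([.5895,.098,.11],9.1);print(get_state()['qd'])
for n in('scene','top'):
    p,d=get_image(n);np.savez(n+'3.npz',p=p,d=d)
    x,y=(220,140) if n=='scene' else (200,160)
    cv2.imwrite(f'pics/{n}3.png',cv2.resize(p[y:y+120,x:x+140],None,fx=5,fy=5,interpolation=cv2.INTER_CUBIC)[:,:,::-1])
```

```text
t 6.38 pos [0.5897 0.0951 0.1253] turn [ 0.0514 -0.1158 -0.2346] shift [ 0.0002 -0.0029  0.0153] F [-0.7102  0.3779 -0.0569] w 0.0219
[-0.0102 -0.0031  0.0002 -0.0034 -0.0077 -0.0006]
```

View pics/scene3.png

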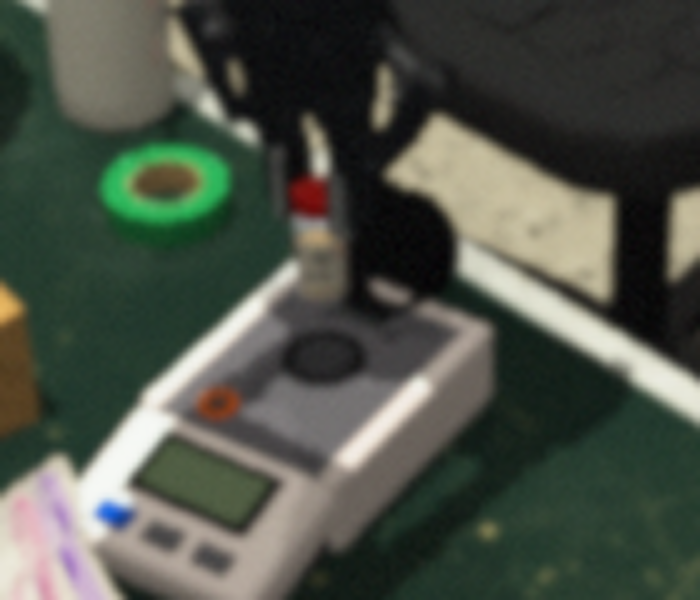

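View pics/top3.png

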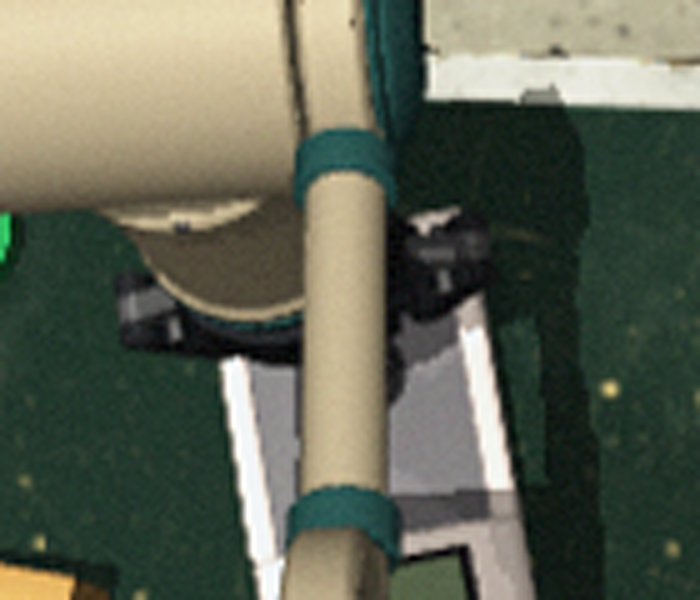

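Run:
```python
from h import *
p=np.load('scene3.npz')['p'];h=cv2.cvtColor(p,cv2.COLOR_RGB2HSV);H,S,V=h[...,0],h[...,1],h[...,2]
x,y=.5897,.0951
for z in(.0898,.1,.1388,.1438):print(z,np.array(proj('scene',[x,y,z])))
red=((H<6)|(H>174))&(S>140)&(V>80)
c,n=cent(red,270,165,300,195);print(c,n,plane('scene',*c,.139))
# body axis: rows between cap and foot
g=p[184:204,270:300].astype(int)
for r in (188,191,194,197,199):
    row=p[r,270:300].astype(int).sum(1);print(r,row)
togo([.5895,.098,.11],9.1)
```

```text
0.0898 [284.4533 196.9022]
0.1 [284.2557 193.3308]
0.1388 [283.4843 179.3907]
0.1438 [283.3826 177.5523]
[281.4186 178.8372] 43 [0.588  0.0998 0.139 ]
188 [138 140 138 135 137 135 147 150 213 297 366 401 413 413 404 372 322 273
 228 148  83  45  34  35  25  38  21  28  28  24]
191 [138 140 136 136 136 146 171 236 293 302 314 308 283 252 240 247 260 258
 217 141  68  37  31  28  29  32  18  29  35  31]
194 [136 144 145 178 271 418 554 615 605 501 364 305 290 282 266 270 280 270
 231 145  76  38  46  43  50  56  49  43  32  26]
197 [212 315 459 556 587 568 513 444 365 332 320 314 313 305 295 288 276 260
 216 145  82  32  50 124 228 313 336 311 258 206]
199 [543 630 628 571 490 410 332 269 233 239 260 271 273 267 263 251 243 216
 159  97  52  34  44  55 108 185 253 298 325 337]
t 6.47 pos [0.5898 0.0954 0.1253] turn [ 0.051  -0.1215 -0.2096] shift [ 0.0001 -0.0026  0.0153] F [ 0.1845 -0.7514 -0.7874] w 0.0217
```

Emit:
drive_tool:
  motion: "0 -0.1 -0.2 0 -0.0022 0.01 15; 0 0 0 0 0 0.01 15; 0 0 0 0 0 0.005 15; 0 0 0 0 0 0 15; 0 0 0 0 0 0 15"

```text
clock: 7.1
position: [0.5888, 0.0982, 0.0976]
ee_rot: [0.0, 0.997, 0.08, -0.001]
contact_force: [0.8, 0.7, -0.5]
width: 0.0219
```

Run:
```python
from h import *
togo([.5895,.0978,.0525],9.1);print(get_state()['qd'])
p,d=get_image('scene');cv2.imwrite(f'pics/s4.png',cv2.resize(p[160:240,240:330],None,fx=7,fy=7,interpolation=cv2.INTER_CUBIC)[:,:,::-1])
```

```text
t 7.1 pos [0.5888 0.0982 0.0976] turn [0.0296 0.0947 0.0432] shift [0.0006 0.0005 0.0451] F [ 0.7762  0.7307 -0.4516] w 0.0219
[ 0.0001  0.0039  0.0024 -0.     -0.0011 -0.0004]
```

View pics/s4.png

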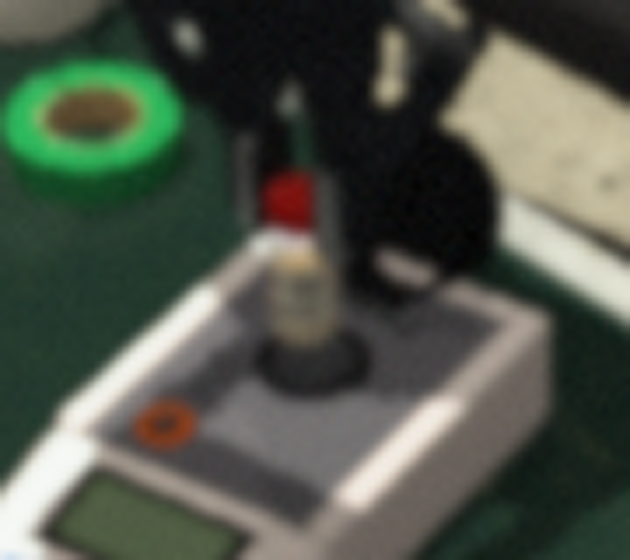

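Run:
```python
from h import *
p,d=get_image('scene');np.savez('s5.npz',p=p,d=d)
q=cv2.resize(p[185:225,262:302],None,fx=15,fy=15,interpolation=cv2.INTER_CUBIC).astype(float)
q=np.clip(q*1.8,0,255).astype(np.uint8)
cv2.imwrite('pics/s5.png',q[:,:,::-1])
P=get_state()['position'];print(P)
f=P-[0,0,.0355]
print('foot pred',proj('scene',f),'top',proj('scene',f+[0,0,.054]), 'well',proj('scene',[.5895,.098,.0465]))
```

```text
[0.5889 0.0982 0.0978]
foot pred (np.float64(283.77298834907447), np.float64(205.95370600325538)) top (np.float64(282.6992817989509), np.float64(187.15743683317282)) well (np.float64(284.30007930442997), np.float64(211.1661866845953))
```

View pics/s5.png

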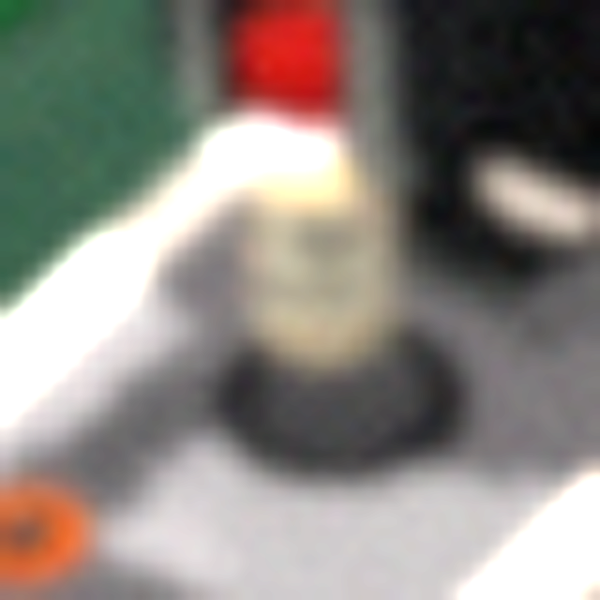

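Emit:
drive_tool:
  motion: "0 0.1 0 0.001 0.0013 0.006 15; 0 0 0 0 0 0.006 15; 0 0 0 0 0 0 15; 0 0 0 0 0 0 15"

```text
clock: 7.7
position: [0.5904, 0.0969, 0.0853]
ee_rot: [0.0, 0.997, 0.08, 0.001]
contact_force: [0.0, -0.6, -0.5]
width: 0.0217
```

Run:
```python
from h import *
p,d=get_image('scene');np.savez('s6.npz',p=p,d=d)
q=cv2.resize(p[185:225,262:302],None,fx=15,fy=15,interpolation=cv2.INTER_CUBIC).astype(float)
q=np.clip(q*1.8,0,255).astype(np.uint8)
cv2.imwrite('pics/s6.png',q[:,:,::-1])
togo([.5898,.097,.0525],9.1)
P=get_state()['position']
f=P-[0,0,.0355]
print('foot pred',proj('scene',f),'top',proj('scene',f+[0,0,.054]), 'well',proj('scene',[.5895,.098,.0465]))
```

```text
t 7.75 pos [0.5904 0.0969 0.0852] turn [ 0.0368 -0.0615  0.0324] shift [-0.0005 -0.0002  0.0327] F [-0.0319  0.3744 -0.0945] w 0.0216
foot pred (np.float64(284.84813103069087), np.float64(210.11659252356878)) top (np.float64(283.81195440761786), np.float64(191.5635513162884)) well (np.float64(284.30007930442997), np.float64(211.1661866845953))
```

View pics/s6.png

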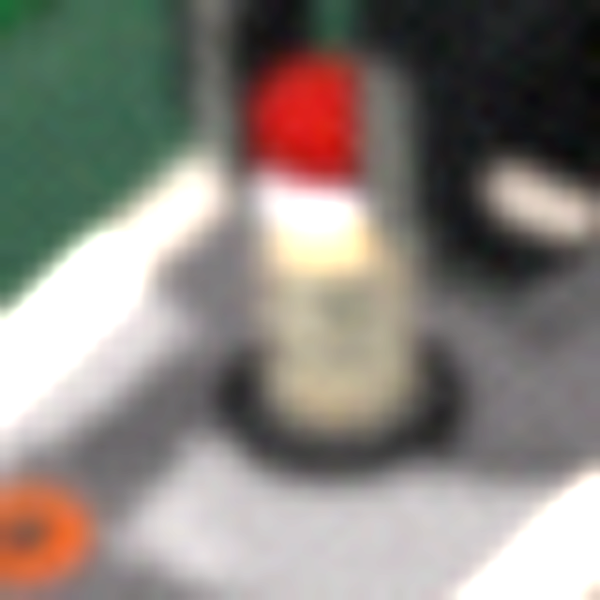

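Emit:
drive_tool:
  motion: "0 0 0 -0.0003 0 0.004 15; 0 0 0 0 0 0.004 15; 0 0 0 0 0 0 15"

```text
clock: 8.12
position: [0.5901, 0.0969, 0.0768]
ee_rot: [0.0, 0.997, 0.08, 0.001]
contact_force: [0.7, 0.3, -0.9]
width: 0.0217
```

Run:
```python
from h import *
togo([.5901,.097,.0525],9.1);print(get_state()['moment'])
```

```text
t 8.12 pos [0.5901 0.0969 0.0768] turn [ 0.0394 -0.0751  0.0365] shift [ 0.     -0.0001  0.0243] F [ 0.6611  0.3488 -0.8548] w 0.0217
[ 0.0479 -0.0148  0.0189]
```

Emit:
drive_tool:
  motion: "0 0 0 0 0 0.006 15; 0 0 0 0 0 0.006 15; 0 0 0 0 0 0.006 15; 0 0 0 0 0 0.003 15; 0 0 0 0 0 0 15"

```text
clock: 8.75
position: [0.5899, 0.0969, 0.0539]
ee_rot: [0.0, 0.997, 0.08, 0.0]
contact_force: [-0.2, 1.3, -0.8]
width: 0.0218
```

Run:
```python
from h import *
togo([.5901,.097,.0525],9.1);print(get_state()['moment'])
p,d=get_image('scene');np.savez('s7.npz',p=p,d=d)
q=cv2.resize(p[185:225,262:302],None,fx=15,fy=15,interpolation=cv2.INTER_CUBIC).astype(float)
cv2.imwrite('pics/s7.png',np.clip(q*1.8,0,255).astype(np.uint8)[:,:,::-1])
```

```text
t 8.75 pos [0.5899 0.0969 0.0539] turn [ 0.0335 -0.0367  0.0362] shift [ 0.0002 -0.0001  0.0014] F [-0.1681  1.2832 -0.7719] w 0.0218
[-0.0013  0.0311  0.0094]
```

View pics/s7.png

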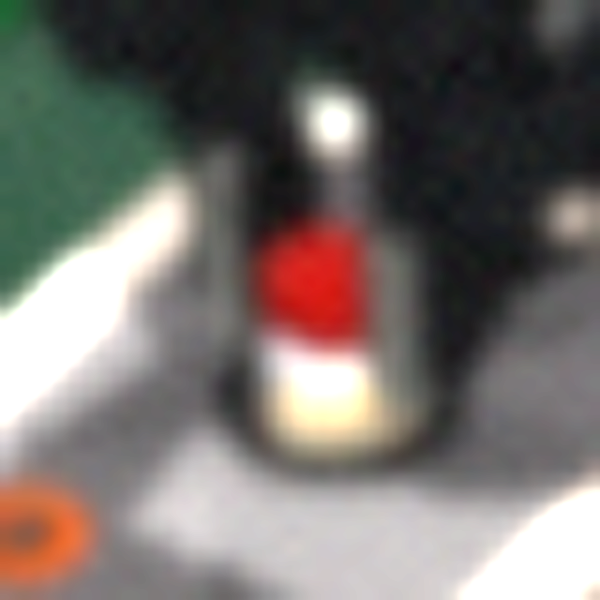

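Emit:
drive_tool:
  motion: "0 0 0 0 0 0.0012 15; 0 0 0 0 0 0.0006 15; 0 0 0 0 0 0 15"

```text
clock: 9.18
position: [0.5905, 0.0969, 0.0527]
ee_rot: [0.0, 0.997, 0.08, 0.001]
contact_force: [-0.9, 0.9, -0.1]
width: 0.0221
```

Emit:
drive_tool:
  motion: "0 0 0 0 0 0.0007 15; 0 0 0 0 0 0.0007 15; 0 0 0 0 0 0.0005 15"

```text
clock: 9.55
position: [0.5907, 0.0969, 0.0523]
ee_rot: [0.0, 0.997, 0.08, 0.002]
contact_force: [-1.4, 0.3, 3.8]
width: 0.0216
```

Emit:
drive_tool:
  motion: "0 0 0 0 0 0 22; 0 0 0 0 0 0 35; 0 0 0 0 0 0 50; 0 0 0 0 0 0 50; 0 0 0 0 0 -0.015 50; 0 0 0 0 0 -0.03 50; 0 0 0 0 0 -0.04 50; 0 0 0 0 0 -0.04 50; 0 0 0 0 0 0 30"

```text
clock: 10.68
position: [0.5911, 0.097, 0.1838]
ee_rot: [0.0, 0.997, 0.08, 0.003]
contact_force: [-0.5, 0.1, -0.7]
width: 0.0263
```

Run:
```python
from h import *
togo([.5901,.097,.18],9.1)
for n,x,y in(('scene',240,160),('top',220,180)):
    p,d=get_image(n);np.savez(n+'8.npz',p=p,d=d)
    cv2.imwrite(f'pics/{n}8.png',cv2.resize(p[y:y+80,x:x+90],None,fx=7,fy=7,interpolation=cv2.INTER_CUBIC)[:,:,::-1])
```

```text
t 10.68 pos [0.5911 0.097  0.1838] turn [ 0.0638 -0.323   0.0358] shift [-0.001  -0.0002  0.0038] F [-0.5366  0.129  -0.7187] w 0.0263
```

View pics/scene8.png

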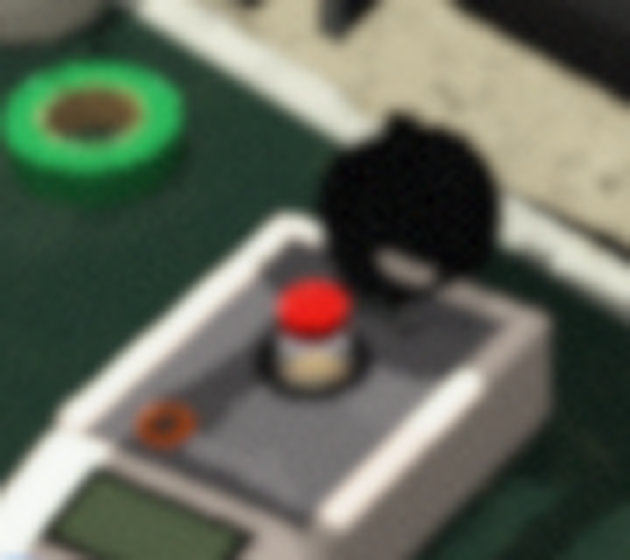

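View pics/top8.png

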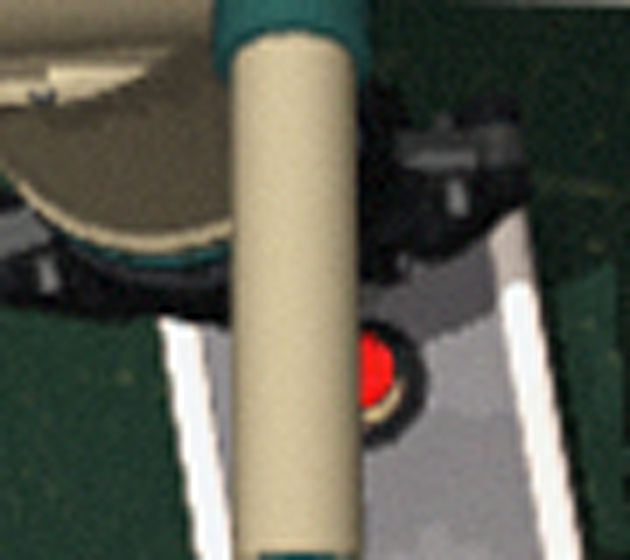

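Emit:
drive_tool:
  motion: "0 -0.3 0 0.02 0 0 0; 0 0 0 0.03 0 0 0; 0 0 0 0.03 0 0 0; 0 0 0 0.025 0 0 0; 0 0 0 0.012 0 0 0; 0 0 0 0 0 0 0; 0 0 0 0 0 0 0"

```text
clock: 11.65
position: [0.6993, 0.1152, 0.1685]
ee_rot: [0.0, 0.997, 0.08, -0.014]
contact_force: [-0.2, 0.4, -0.4]
width: -0.0002
```

```bash
cat >> h.py <<'E'
ex=np.array([np.cos(np.radians(9.1)),np.sin(np.radians(9.1)),0]);ey=np.array([-ex[1],ex[0],0])
hinge=np.array([.5897,.098,.0465])+.032*ex
def W(x,y,z):return hinge+x*ex+y*ey+np.array([0,0,z])
E
python3 - <<'E'
from h import *
togo(W(.085,0,.038),9.1)
E
```

```text
t 11.65 pos [0.6993 0.1152 0.1685] turn [-0.0904  1.6562  0.0242] shift [ 0.006  -0.0003  0.084 ] F [-0.1765  0.4245 -0.4073] w -0.0002
```

Emit:
drive_tool:
  motion: "0 1.6 0 0.006 0 0.01 0; 0 0 0 0 0 0.025 0; 0 0 0 0 0 0.025 0; 0 0 0 0 0 0.018 0; 0 0 0 0 0 0.003 0; 0 0 0 0 0 0 0"

```text
clock: 12.4
position: [0.7013, 0.1158, 0.0884]
ee_rot: [-0.001, 0.997, 0.08, 0.0]
contact_force: [0.2, 0.0, -0.0]
width: -0.0001
```

Run:
```python
from h import *
togo(W(.085,0,.038),9.1)
p,d=get_image('scene');cv2.imwrite(f'pics/s9.png',cv2.resize(p[130:240,230:350],None,fx=5,fy=5,interpolation=cv2.INTER_CUBIC)[:,:,::-1])
```

```text
t 12.4 pos [0.7013 0.1158 0.0884] turn [-0.0731 -0.0322  0.0238] shift [ 0.004  -0.0001  0.0039] F [ 0.1595  0.0404 -0.0139] w -0.0001
```

View pics/s9.png

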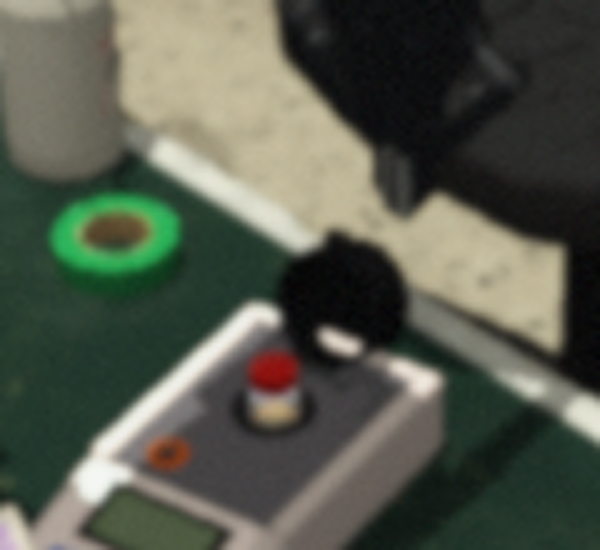

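Emit:
drive_tool:
  motion: "0 0 0 -0.005 0 0.008 0; 0 0 0 -0.01 0 0 0; 0 0 0 -0.008 0 0 0; 0 0 0 -0.007 0 0 0; 0 0 0 -0.006 0 0 0; 0 0 0 -0.005 0 0 0; 0 0 0 0 0 0 0"

```text
clock: 13.32
position: [0.6747, 0.1114, 0.0916]
ee_rot: [-0.002, 0.997, 0.079, 0.022]
contact_force: [0.4, 0.3, 0.2]
width: -0.0001
```

```bash
cat >> h.py <<'E'
def ph():
    s=get_state();d=s['position']-hinge;print('from hinge mm',1e3*np.array([d@ex,d@ey,d[2]]))
E
python3 - <<'E'
from h import *
togo(W(.085,0,.038),9.1);ph()
p,d=get_image('scene');cv2.imwrite(f'pics/s10.png',cv2.resize(p[130:240,230:350],None,fx=5,fy=5,interpolation=cv2.INTER_CUBIC)[:,:,::-1])
E
```

```text
t 13.32 pos [0.6747 0.1114 0.0916] turn [-0.0175 -2.5132 -0.0404] shift [ 0.0309 -0.0002  0.0071] F [0.4331 0.3183 0.2087] w -0.0001
from hinge mm [54.098  -0.1893 45.1154]
```

View pics/s10.png

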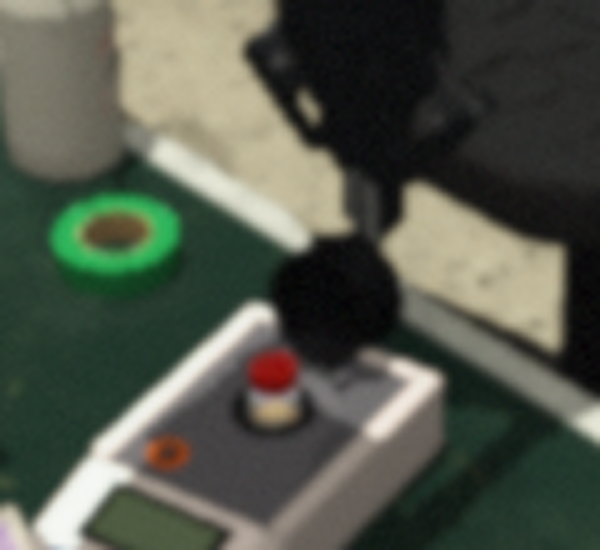

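Emit:
drive_tool:
  motion: "0 -2.4 0 -0.005 0 0.001 0; 0 0 0 -0.008 0 -0.001 0; 0 0 0 -0.008 0 -0.001 0; 0 0 0 -0.008 0 -0.001 0; 0 0 0 0 0 0 0"

```text
clock: 14.0
position: [0.6418, 0.1059, 0.0926]
ee_rot: [0.0, 0.997, 0.079, -0.002]
contact_force: [1.3, 0.0, 2.8]
width: -0.0004
```

Run:
```python
from h import *
togo(W(.0145,0,.055),9.1);ph()
p,d=get_image('scene');cv2.imwrite(f'pics/s11.png',cv2.resize(p[130:240,230:350],None,fx=5,fy=5,interpolation=cv2.INTER_CUBIC)[:,:,::-1])
```

```text
t 14.0 pos [0.6418 0.1059 0.0926] turn [ 0.0083  0.1964 -0.0277] shift [-0.0062 -0.0004 -0.0089] F [1.255  0.0055 2.8204] w -0.0004
from hinge mm [20.6982 -0.4493 46.0839]
```

View pics/s11.png

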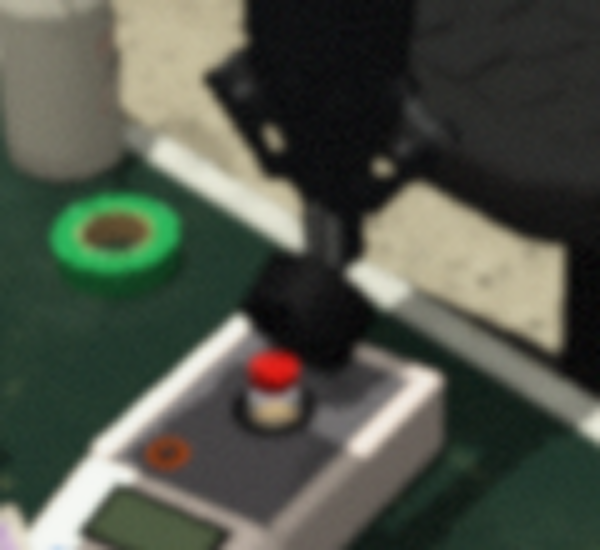

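Emit:
drive_tool:
  motion: "0 0 0 -0.006 0 -0.004 0; 0 -0.4 0 -0.008 0 -0.002 0; 0 -0.4 0 -0.008 0 0 0; 0 -0.4 0 -0.008 0 0.002 0; 0 0 0 -0.004 0 0.001 0; 0 0 0 0 0 0 0"

```text
clock: 14.8
position: [0.6025, 0.0998, 0.0938]
ee_rot: [0.001, 0.997, 0.079, -0.017]
contact_force: [0.3, -0.0, 0.3]
width: 0.0001
```

Run:
```python
from h import *
togo(W(-.0244,0,.043),9.1);ph()
p,d=get_image('scene');cv2.imwrite(f'pics/s12.png',cv2.resize(p[130:240,230:350],None,fx=5,fy=5,interpolation=cv2.INTER_CUBIC)[:,:,::-1])
```

```text
t 14.8 pos [0.6025 0.0998 0.0938] turn [-0.0251  1.9506 -0.0219] shift [-0.0053 -0.0002  0.0043] F [ 0.2702 -0.019   0.2898] w 0.0001
from hinge mm [-19.0733  -0.2089  47.2537]
```

View pics/s12.png

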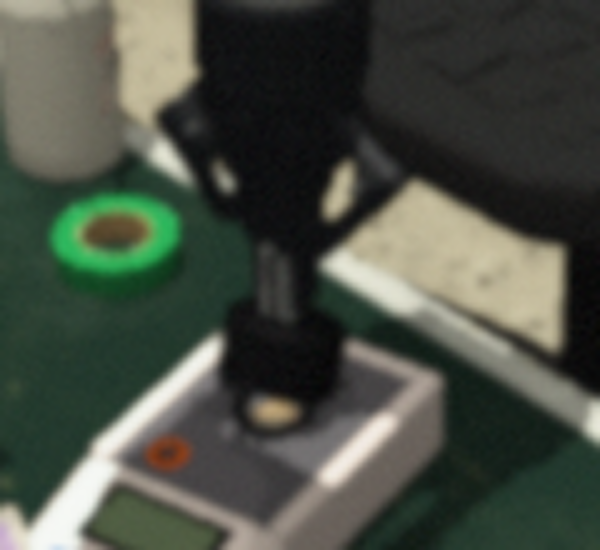

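Emit:
drive_tool:
  motion: "0 1.9 0 -0.006 0 0.002 0; 0 0 0 -0.006 0 0.004 0; 0 0 0 -0.003 0 0.005 0; 0 0 0 0 0 0.004 0; 0 0 0 0 0 0.002 0; 0 0 0 0 0 0 0"

```text
clock: 15.6
position: [0.5882, 0.0975, 0.0799]
ee_rot: [-0.0, 0.997, 0.079, 0.0]
contact_force: [0.8, -0.2, -0.1]
width: -0.0001
```

Run:
```python
from h import *
togo(W(-.034,0,.033),9.1);ph()
```

```text
t 15.6 pos [0.5882 0.0975 0.0799] turn [-0.0107 -0.0143 -0.0101] shift [-0.0004 -0.0003  0.0004] F [ 0.84   -0.2216 -0.1006] w -0.0001
from hinge mm [-33.5637  -0.258   33.385 ]
```

Emit:
drive_tool:
  motion: "0 0 0 -0.002 0 0.001 0; 0 0 0 0 0 0.001 0; 0 0 0 0 0 0.001 0; 0 0 0 0 0 0.001 0"

```text
clock: 16.1
position: [0.5881, 0.0974, 0.0794]
ee_rot: [-0.0, 0.997, 0.079, 0.002]
contact_force: [-2.0, -0.2, 9.8]
width: -0.0002
```

Emit:
drive_tool:
  motion: "0 0 0 0 0 0.0015 0; 0 0 0 0 0 0.001 0"

```text
clock: 16.35
position: [0.5881, 0.0974, 0.0794]
ee_rot: [-0.0, 0.997, 0.079, 0.002]
contact_force: [-2.3, -0.5, 8.3]
width: -0.0003
```

Run:
```python
from h import *
togo(W(-.034,0,.033),9.1);ph()
```

```text
t 16.35 pos [0.5881 0.0974 0.0794] turn [ 0.018  -0.2733  0.0026] shift [-0.0003 -0.0003 -0.0001] F [-2.3103 -0.4903  8.2931] w -0.0003
from hinge mm [-33.6591  -0.3448  32.9369]
```

Emit:
drive_tool:
  motion: "0 0 0 0 0 -0.02 0; 0 0 0 0 0 -0.04 0; 0 0 0 0 0 -0.05 30; 0 0 0 0 0 -0.03 40; 0 0 0 0 0 0 40"

```text
clock: 16.98
position: [0.5866, 0.0971, 0.2187]
ee_rot: [-0.0, 0.997, 0.079, -0.001]
contact_force: [0.6, -0.1, -0.1]
width: 0.034
```

Run:
```python
from h import *
togo([.4967,.2568,.19],9.1);ph()
for n,x,y in(('scene',230,130),('top',220,180)):
    p,d=get_image(n);np.savez(n+'13.npz',p=p,d=d)
    cv2.imwrite(f'pics/{n}13.png',cv2.resize(p[y:y+110,x:x+120],None,fx=5,fy=5,interpolation=cv2.INTER_CUBIC)[:,:,::-1])
```

```text
t 16.98 pos [0.5866 0.0971 0.2187] turn [-0.0147  0.1486 -0.0011] shift [-0.0636 -0.1719  0.0287] F [ 0.5848 -0.0578 -0.0799] w 0.034
from hinge mm [-35.1575  -0.384  172.2423]
```

View pics/scene13.png

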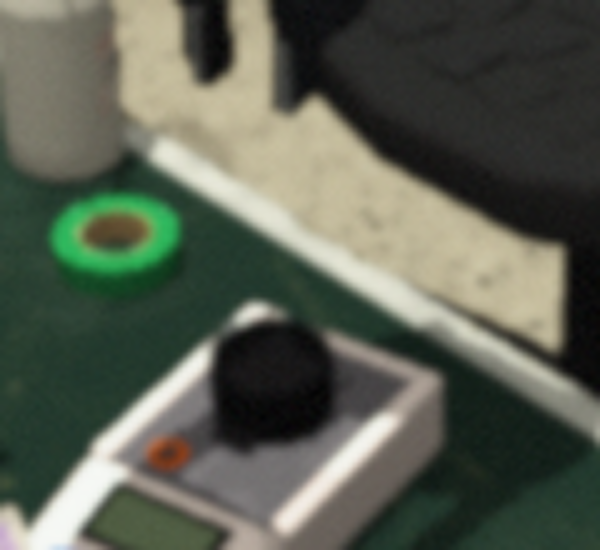

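Emit:
drive_tool:
  motion: "0 0 0 -0.008 -0.02 0 40; 0 0 0 -0.013 -0.035 0.003 40; 0 0 0 -0.013 -0.035 0.003 40; 0 0 0 -0.013 -0.035 0.003 40; 0 0 0 -0.01 -0.03 0 40; 0 0 0 -0.006 -0.015 0 40; 0 0 0 0 0 0 40; 0 0 0 0 0 0 40"

```text
clock: 18.08
position: [0.482, 0.2626, 0.1957]
ee_rot: [0.001, 0.997, 0.08, -0.017]
contact_force: [-0.1, -0.2, -0.4]
width: 0.0342
```

Run:
```python
from h import *
togo([.4967,.2568,.19],9.1);print(get_state()['qd'])
```

```text
t 18.07 pos [0.482  0.2626 0.1957] turn [-0.0844  1.8907  0.0372] shift [0.0136 0.0081 0.0057] F [-0.1269 -0.245  -0.4451] w 0.0342
[ 0.005   0.0049  0.0071 -0.0003 -0.001   0.0003]
```

Emit:
drive_tool:
  motion: "0 1.9 0 0.0136 0.008 0.005 40; 0 0 0 0 0 0 40; 0 0 0 0 0 0 40"

```text
clock: 18.45
position: [0.498, 0.2545, 0.19]
ee_rot: [-0.0, 0.997, 0.078, 0.0]
contact_force: [-0.3, 0.4, -0.5]
width: 0.0344
```

Run:
```python
from h import *
togo([.4967,.2568,.087],9.1);print(get_state()['qd'])
p,d=get_image('scene');np.savez('s14.npz',p=p,d=d)
cv2.imwrite(f'pics/s14.png',cv2.resize(p[120:230,160:280],None,fx=5,fy=5,interpolation=cv2.INTER_CUBIC)[:,:,::-1])
h=cv2.cvtColor(p,cv2.COLOR_RGB2HSV);H,S,V=h[...,0],h[...,1],h[...,2]
b=(H>100)&(H<125)&(S>150)&(V>40)
ys,xs=np.where(b[160:200,190:220])
for y in range(160,200):
    x=np.where(b[y,190:220])[0]
    if len(x):print(y,x.min()+190,x.max()+190,end=' | ')
for z in(.14,.12,.1,.08):print(z,proj('scene',[.4967,.2568,z]))
```

```text
t 18.45 pos [0.498  0.2545 0.19  ] turn [-0.0384 -0.0124 -0.1693] shift [-0.0009 -0.0025  0.103 ] F [-0.3086  0.3701 -0.4967] w 0.0344
[-0.0101  0.0022  0.0015 -0.0051 -0.0006  0.0012]
168 202 203 | 169 201 205 | 170 201 205 | 171 200 205 | 172 201 205 | 173 201 205 | 174 201 205 | 175 202 205 | 176 202 203 | 177 202 205 | 178 202 206 | 179 202 206 | 180 202 206 | 181 202 206 | 182 203 207 | 183 204 207 | 184 204 207 | 185 205 206 | 186 206 206 | 192 207 207 | 193 207 207 | 0.14 (np.float64(202.76214119572336), np.float64(169.505518801454))
0.12 (np.float64(203.9892873321935), np.float64(176.7146767395082))
0.1 (np.float64(205.19133984407472), np.float64(183.77641629150094))
0.08 (np.float64(206.36906064180084), np.float64(190.69521347906434))
```

View pics/s14.png

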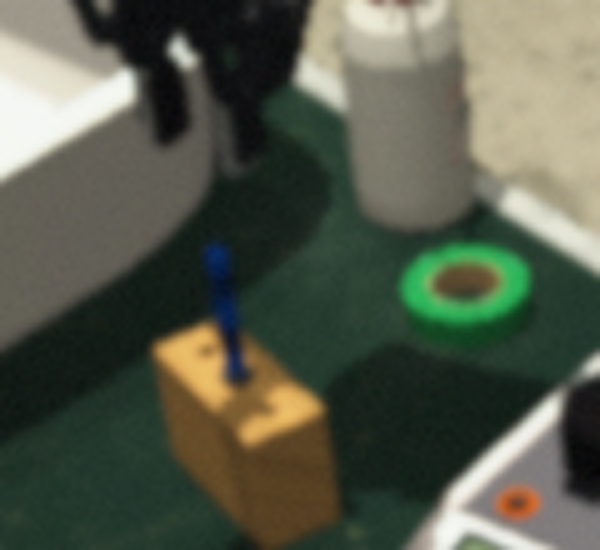

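Emit:
drive_tool:
  motion: "0 0 -0.2 -0.0009 -0.0025 0.01 40; 0 0 0 0 0 0.02 40; 0 0 0 0 0 0.01 40; 0 0 0 0 0 0 40; 0 0 0 0 0 0 40"

```text
clock: 19.12
position: [0.4964, 0.2575, 0.1484]
ee_rot: [-0.001, 0.997, 0.08, -0.0]
contact_force: [-0.7, -1.3, -0.4]
width: 0.0341
```

Run:
```python
from h import *
togo([.4967,.2568,.087],9.1)
```

```text
t 19.12 pos [0.4964 0.2575 0.1484] turn [-0.0618 -0.0011  0.0559] shift [0.0002 0.0007 0.0614] F [-0.6936 -1.3331 -0.3697] w 0.0341
```

Emit:
drive_tool:
  motion: "0 0 0 0 0.0005 0.015 40; 0 0 0 0 0 0.02 40; 0 0 0 0 0 0.018 40; 0 0 0 0 0 0.006 40; 0 0 0 0 0 0 40; 0 0 0 0 0 0 40"

```text
clock: 19.88
position: [0.4977, 0.2574, 0.0877]
ee_rot: [-0.001, 0.997, 0.08, 0.002]
contact_force: [0.1, -0.6, -0.7]
width: 0.0341
```

Run:
```python
from h import *
togo([.4967,.2568,.087],9.1)
```

```text
t 19.88 pos [0.4977 0.2574 0.0877] turn [-0.0985 -0.2047  0.0584] shift [-0.0011  0.0005  0.0007] F [ 0.1251 -0.6058 -0.6569] w 0.0341
```

Emit:
drive_tool:
  motion: "-0.1 -0.2 0 -0.0011 0.0005 0.0007 40; 0 0 0 0 0 0 25; 0 0 0 0 0 0 0; 0 0 0 0 0 0 0; 0 0 0 0 0 0 0; 0 0 0 0 0 0 0"
  newtons: 60

```text
clock: 20.62
position: [0.4975, 0.2571, 0.0885]
ee_rot: [-0.0, 0.997, 0.08, 0.001]
contact_force: [0.4, 0.5, -1.2]
width: 0.0089
```

Run:
```python
from h import *
togo([.4967,.2568,.087],9.1)
```

```text
t 20.62 pos [0.4975 0.2571 0.0885] turn [-0.0253 -0.1654  0.0637] shift [-0.0008  0.0001  0.0015] F [ 0.3565  0.5351 -1.2078] w 0.0089
```

Emit:
drive_tool:
  motion: "0 0 0 0 0 -0.01 0; 0 0 0 0 0 -0.018 0; 0 0 0 0 0 -0.018 0; 0 0 0 0 0 -0.018 0; 0 0 0 0 0 -0.018 0; 0 0 0 0 0 -0.01 0; 0 0 0 0 0 0 0; 0 0 0 0 0 0 0"

```text
clock: 21.62
position: [0.4972, 0.257, 0.186]
ee_rot: [-0.0, 0.997, 0.08, 0.002]
contact_force: [-1.1, -1.1, -1.1]
width: 0.0084
```

Run:
```python
from h import *
hole=np.array([.535,.112,0])
togo(hole+[0,0,.17],9.1)
p,d=get_image('scene');np.savez('s15.npz',p=p,d=d)
cv2.imwrite(f'pics/s15.png',cv2.resize(p[100:210,160:280],None,fx=5,fy=5,interpolation=cv2.INTER_CUBIC)[:,:,::-1])
```

```text
t 21.62 pos [0.4972 0.257  0.186 ] turn [-0.0392 -0.2294  0.0595] shift [0.0144 0.1491 0.016 ] F [-1.083  -1.0661 -1.0605] w 0.0084
```

View pics/s15.png

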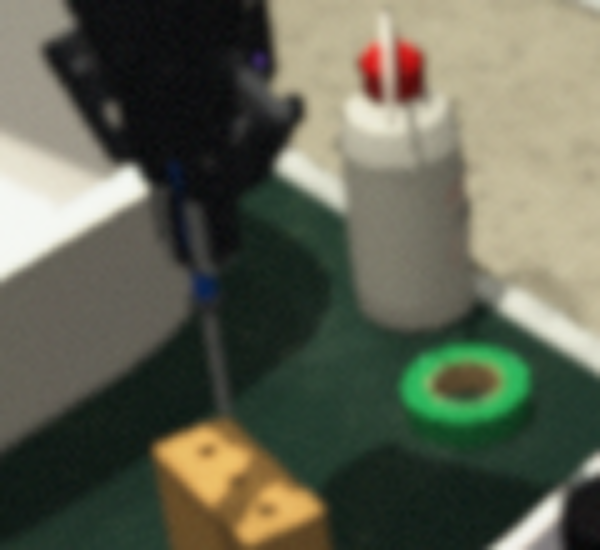

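Emit:
drive_tool:
  motion: "0 0 0 0.0015 0.015 0 0; 0 0 0 0.0025 0.025 0 0; 0 0 0 0.0025 0.025 0 0; 0 0 0 0.0025 0.025 0 0; 0 0 0 0.0025 0.025 0 0; 0 0 0 0.0015 0.015 0 0; 0 0 0 0.001 0.008 0 0; 0 0 0 0 0 0 0; 0 0 0 0 0 0 0"

```text
clock: 22.8
position: [0.5325, 0.114, 0.1817]
ee_rot: [0.001, 0.997, 0.08, -0.002]
contact_force: [0.4, 0.9, -0.3]
width: 0.0084
```

Run:
```python
from h import *
hole=np.array([.535,.112,0])
togo(hole+[0,0,.15],9.1);print(get_state()['qd'])
```

```text
t 22.8 pos [0.5325 0.114  0.1817] turn [0.0795 0.2643 0.0496] shift [0.0021 0.0023 0.0317] F [ 0.4006  0.8782 -0.2844] w 0.0084
[ 0.0009 -0.0004  0.0012  0.0025 -0.0003  0.0001]
```

Emit:
drive_tool:
  motion: "0 0.2 0 0.002 0.0022 0.01 0; 0 0 0 0 0 0.015 0; 0 0 0 0 0 0.007 0; 0 0 0 0 0 0 0; 0 0 0 0 0 0 0"

```text
clock: 23.42
position: [0.5338, 0.1137, 0.1465]
ee_rot: [0.0, 0.997, 0.081, -0.001]
contact_force: [-0.2, 0.1, -0.0]
width: 0.0084
```

Run:
```python
from h import *
hole=np.array([.535,.112,0])
togo(hole+[0,0,.135],9.1)
P=get_state()['position'];print('tip pred',proj('scene',P-[0,0,.0825]),'coll',proj('scene',P-[0,0,.0215]),'hole',proj('scene',hole+[0,0,.047]))
for n,x,y in(('scene',240,190),('top',235,230)):
    p,d=get_image(n);np.savez(n+'16.npz',p=p,d=d)
    q=cv2.resize(p[y:y+48,x:x+48],None,fx=12,fy=12,interpolation=cv2.INTER_CUBIC).astype(float)
    cv2.imwrite(f'pics/{n}16.png',np.clip(q*1.5,0,255)[:,:,::-1])
```

```text
t 23.43 pos [0.5338 0.1137 0.1465] turn [0.0383 0.1691 0.198 ] shift [0.0009 0.0018 0.0115] F [-0.2365  0.0845 -0.0198] w 0.0084
tip pred (np.float64(261.81108698426556), np.float64(214.24645803554284)) coll (np.float64(259.8487760275952), np.float64(192.7942315143232)) hole (np.float64(263.216693008027), np.float64(220.0376327285662))[ WARN:0@1.860] global loadsave.cpp:1063 imwrite_ Unsupported depth image for selected encoder is fallbacked to CV_8U.
```

View pics/scene16.png

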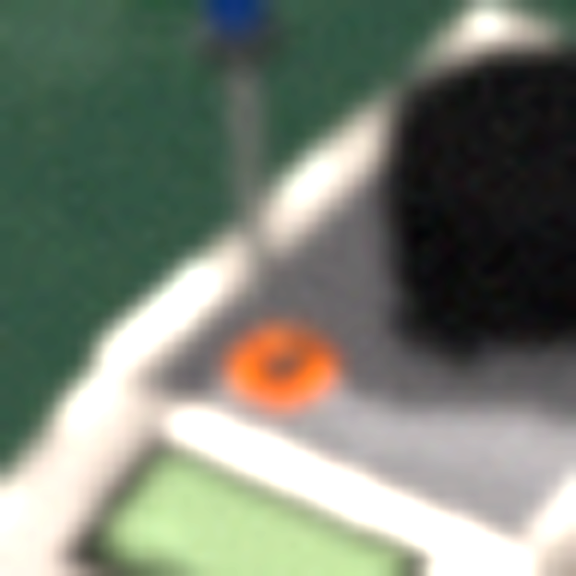

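View pics/top16.png

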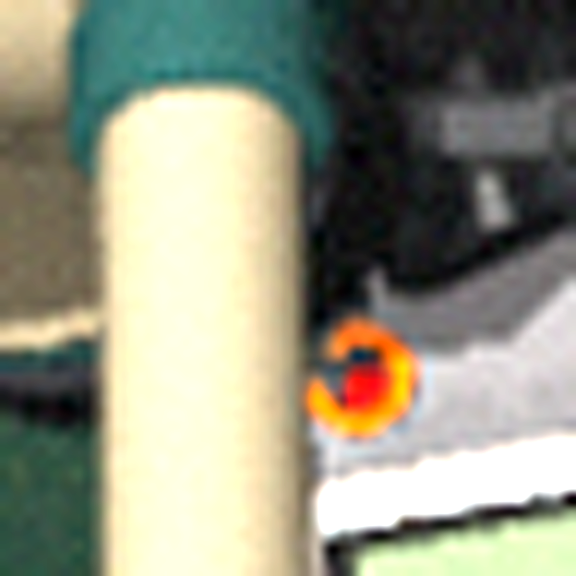

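Emit:
drive_tool:
  motion: "0 0.1 0.1 0.0012 0.0022 0.004 0; 0 0 0 0 0 0.004 0; 0 0 0 0 0 0 0; 0 0 0 0 0 0 0"

```text
clock: 24.02
position: [0.5361, 0.1114, 0.1389]
ee_rot: [0.0, 0.997, 0.08, 0.0]
contact_force: [0.3, 0.1, 0.0]
width: 0.0084
```

Run:
```python
from h import *
hole=np.array([.535,.112,0])
togo(hole+[0,0,.135],9.1)
P=get_state()['position']
for n,x,y in(('scene',240,190),('top',235,230)):
    f=lambda X:(np.array(proj(n,X))-[x,y]+.5)*12
    print(n,'tip',f(P-[0,0,.0825]),'coll',f(P-[0,0,.0625]),'hole',f(hole+[0,0,.047]))
    p,d=get_image(n);np.savez(n+'17.npz',p=p,d=d)
    q=cv2.resize(p[y:y+48,x:x+48],None,fx=12,fy=12,interpolation=cv2.INTER_CUBIC).astype(float)
    cv2.imwrite(f'pics/{n}17.png',np.clip(q*1.5,0,255).astype(np.uint8)[:,:,::-1])
```

```text
t 24.02 pos [0.5361 0.1114 0.1389] turn [ 0.0477 -0.049   0.0761] shift [-0.001  -0.0007  0.0039] F [0.2624 0.0613 0.0046] w 0.0084
scene tip [287.3361 327.2479] coll [280.019  245.3262] hole [284.6003 366.4516]
top tip [355.6065 368.0934] coll [339.3951 352.1682] hole [359.6298 381.6519]
```

View pics/scene17.png

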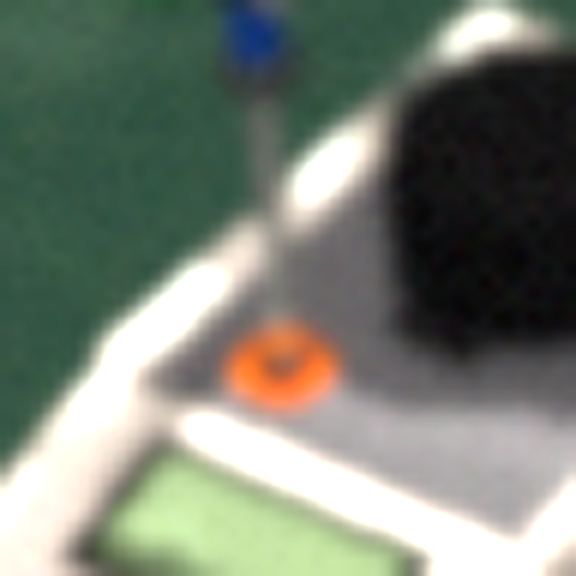

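View pics/top17.png

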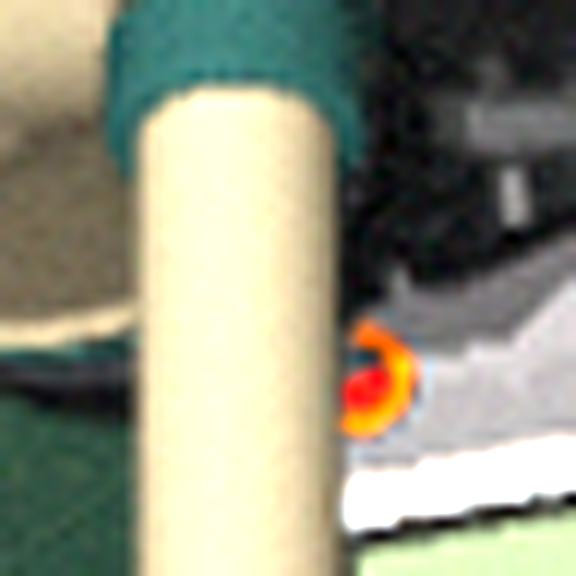

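Emit:
drive_tool:
  motion: "0 0 0 -0.0005 -0.0002 0.004 0; 0 0 0 0 0 0.004 0; 0 0 0 0 0 0.003 0; 0 0 0 0 0 0 0; 0 0 0 0 0 0 0"

```text
clock: 24.75
position: [0.5354, 0.1116, 0.127]
ee_rot: [0.0, 0.997, 0.08, 0.0]
contact_force: [0.0, -0.5, -1.1]
width: 0.0086
```

Run:
```python
from h import *
hole=np.array([.535,.112,0])
togo(hole+[0,0,.1155],9.1);print(get_state()['moment'])
for n,x,y in(('scene',240,190),):
    p,d=get_image(n)
    q=cv2.resize(p[y:y+48,x:x+48],None,fx=12,fy=12,interpolation=cv2.INTER_CUBIC).astype(float)
    cv2.imwrite(f'pics/{n}18.png',np.clip(q*1.5,0,255).astype(np.uint8)[:,:,::-1])
```

```text
t 24.75 pos [0.5354 0.1116 0.127 ] turn [ 0.0478 -0.0324  0.0846] shift [-0.0003 -0.0005  0.0115] F [ 0.0191 -0.4972 -1.0524] w 0.0086
[0.0755 0.0272 0.0562]
```

View pics/scene18.png

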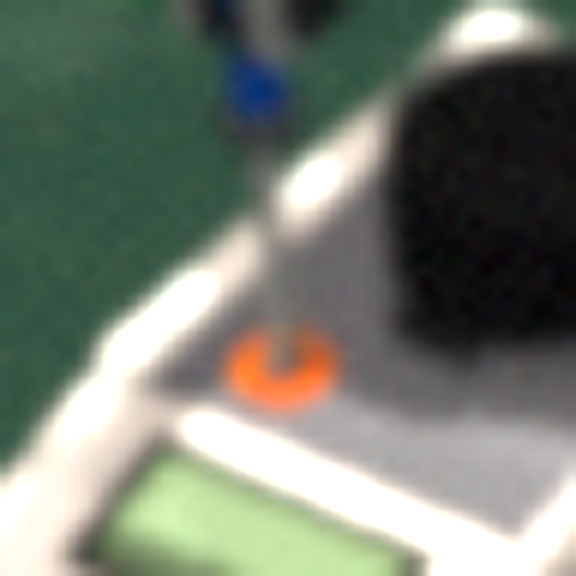

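Emit:
drive_tool:
  motion: "0 0 0 0 0 0.004 0; 0 0 0 0 0 0.004 0; 0 0 0 0 0 0.002 0; 0 0 0 0 0 0 0"

```text
clock: 25.3
position: [0.5353, 0.1116, 0.1163]
ee_rot: [0.0, 0.997, 0.08, 0.0]
contact_force: [0.4, -0.9, 0.2]
width: 0.0087
```

Emit:
drive_tool:
  motion: "0 0 0 0 0 0.001 0; 0 0 0 0 0 0.001 0; 0 0 0 0 0 0.001 0"

```text
clock: 25.68
position: [0.5356, 0.1116, 0.1136]
ee_rot: [0.0, 0.997, 0.08, 0.001]
contact_force: [-0.5, 0.3, 1.5]
width: 0.0086
```

Run:
```python
from h import *
hole=np.array([.535,.112,0])
togo(hole+[0,0,.1115],9.1)
```

```text
t 25.68 pos [0.5356 0.1116 0.1136] turn [ 0.0492 -0.0691  0.0843] shift [-0.0005 -0.0005  0.0021] F [-0.4503  0.2901  1.5156] w 0.0086
```

Spring contact. I'll press on to the stop.

Emit:
drive_tool:
  motion: "0 0 0 0 0 0.001 0; 0 0 0 0 0 0.001 0; 0 0 0 0 0 0.001 0"

```text
clock: 26.05
position: [0.5357, 0.1116, 0.1112]
ee_rot: [0.0, 0.997, 0.08, 0.001]
contact_force: [-1.5, -0.3, 4.3]
width: 0.0085
```

Emit:
drive_tool:
  motion: "0 0 0 0 0 0.001 0; 0 0 0 0 0 0.001 0"

```text
clock: 26.3
position: [0.536, 0.1116, 0.1103]
ee_rot: [0.0, 0.997, 0.08, 0.001]
contact_force: [-2.3, -0.8, 9.2]
width: 0.0087
```

Emit:
drive_tool:
  motion: "0 0 0 0 0 0.001 0; 0 0 0 0 0 0.001 0"

```text
clock: 26.55
position: [0.536, 0.1116, 0.1102]
ee_rot: [0.0, 0.997, 0.08, 0.002]
contact_force: [-1.9, -0.2, 8.7]
width: 0.0085
```

Emit:
drive_tool:
  motion: "0 0 0 0 0 0.001 0; 0 0 0 0 0 0.001 0; 0 0 0 0 0 0.001 0"

```text
clock: 26.92
position: [0.5359, 0.1117, 0.1103]
ee_rot: [0.0, 0.997, 0.08, 0.002]
contact_force: [-1.9, -0.7, 9.3]
width: 0.0086
```

Run:
```python
from h import *
hole=np.array([.535,.112,0])
togo(hole+[0,0,.1115],9.1)
p,d=get_image('top');cv2.imwrite('pics/t20.png',p[:,:,::-1])
h=cv2.cvtColor(p,cv2.COLOR_RGB2HSV);V=h[...,2];S=h[...,1]
for b in((440,240,465,265),(488,286,512,306)):
    c=cent((V<45)&(S<140),*b);print(c)
print(cent((V>120)&(S<50),415,190,452,226))
p,d=get_image('scene');cv2.imwrite('pics/s20.png',cv2.resize(p[140:260,220:350],None,fx=5,fy=5,interpolation=cv2.INTER_CUBIC)[:,:,::-1])
togo(hole+[0,0,.1115],9.1)
P=get_state()['position'];print((np.array(proj('scene',P-[0,0,.0215]))-[220,140])*5,(np.array(proj('scene',hole+[0,0,.089]))-[220,140])*5)
```

```text
t 26.93 pos [0.5359 0.1117 0.1103] turn [ 0.078  -0.2779  0.104 ] shift [-0.0009 -0.0005 -0.0012] F [-1.9067 -0.6882  9.2613] w 0.0086
(array([449.57, 251.27]), np.int32(100))
(array([498.8816, 295.6053]), np.int32(76))
(array([433.5248, 208.9021]), np.int32(705))
t 27.02 pos [0.5359 0.1117 0.1102] turn [ 0.0789 -0.2774  0.1025] shift [-0.0009 -0.0005 -0.0013] F [-2.2388 -0.0188  9.0943] w 0.0087
[211.656  328.1252] [209.6115 328.3732]
```

View pics/s20.png

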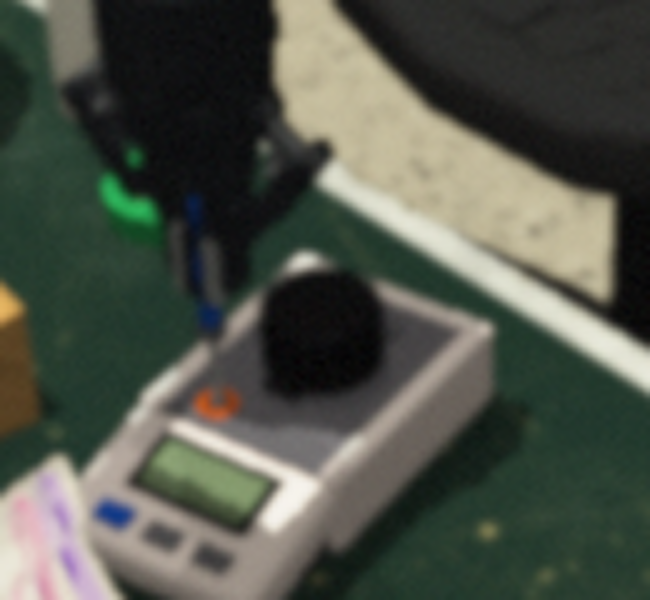

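View pics/t20.png

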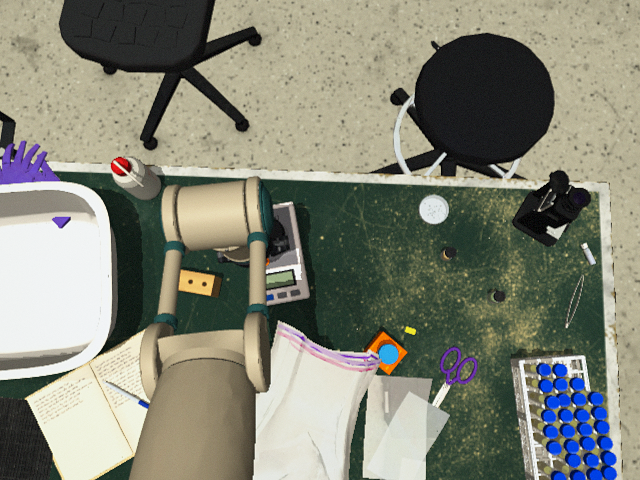

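Run:
```python
from h import *
print(sign_off()); s=get_state();print(s['clock'],s['position'],s['contact_force'],s['width'])
```

```text
the job is handed in; nothing more can be done
None
the job is handed in; nothing more can be done
```

The blank is in the well under the shut lid, and the arm is still gripping the stylus and holding the red key down. I handed the job in at about 27 s of the 61 s allowed. `sign_off` reported no verdict.

- **Vial:** I gripped the red-capped vial near its cap and lowered it upright into the well. At the expected floor depth it met 3.8 N of resistance, and after release a picture showed it standing upright.
- **Lid:** I pushed it over from behind and pressed it down. It stopped with the fingertips at 79.4 mm, against 79.5 mm for fully shut, at 8–10 N. Later pictures show it shut.
- **Key:** I brought the stylus to the hole only after the lid was shut. The spring force rose from about 1.5 N to 4.3 N, and the key then stopped at about 9 N with no further movement. The last check still read 9.1 N up, with the fingers closed on the handle.
- **Bystanders:** both black-capped vials and the dish measured within 0.3 pixel of where they started.

**Small disagreements:**
- The key's stop came about 1.2 mm lower than I had worked out. The travel and force rise still match the 4 mm spring.
- Above the well and the hole, the scene camera put the vial foot and the stylus tip 1–2 mm off the measured hand position. I allowed for this, and neither touched the edge going in.

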